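# Lock the jaw head into the sprung socket of the engraving block

### The job

Take the jaw head (the steel head with the flat upright bar) out of the wooden stand, fit its foot into the keyed socket on top of the heavy engraving block, push it straight down against the spring until its collar sits on the rim and keep it down there a moment. Then, still pushing, twist it about a quarter turn clockwise seen from above until it comes up against its stop. Finish while holding: the program ends with the gripper still gripping the head and pressing it fully home, and the other two heads stay standing in the stand.

Things in the scene. Friction and masses are not known exactly. Their poses are not given: they have to be found in the camera images.
- jaw_head: Loose steel head, 0.17-0.34 kg. Collar 56 mm across, 6 thick; on it a flat bar 40 long (x), 12 thick (y), 42 tall, to grip across the 12. Below: round foot 24 across, 26 long, end tapered to 17, with two lugs in line with the bar (40 over both along x, 9 wide, 12 to 19 mm below the collar's underside). Origin on the axis, collar's underside, z up. Half a turn about z gives the same part.
- lug (a point): Tip of one of the two lugs on the jaw head's foot: 20 mm out from the head's axis along its x and 15.5 mm below the collar's underside.
- block: Heavy dark round engraving block, fixed, 124 mm across, 76 tall. Origin on its axis at the bench top, z up. Its x is the line on which the head's bar and lugs lie when locked; the entry slot in its top lies 80 degrees anticlockwise from x seen from above, so the head turns 80 degrees clockwise from entry to the stop. The other way is blocked.
- socket (a point): Centre of the socket's mouth on the block's flat bright rim, 76 mm above the bench; the collar's underside rests here when fully home. Mouth: round hole 28 mm across, crossed by a slot 44 long, 13 wide (2 mm clearance all round). The rim plate is 9 mm thick; below it the lugs can turn with 3 mm of room, and the spring lifts the head by that 3 mm if it is not pressed down.
- plunger (a joint): Sprung brass plunger, 20 mm across, in the socket's middle, travel in m: 0 when free (its top 14 mm below the rim), 0.012 when the head's collar is on the rim. It pushes up with 3 N at 0 and 9 N at 0.012.
- stand: Fixed light wooden stand, 90 (x) by 280 (y) by 35 mm tall, with three 43 mm square through holes in a row along y at -90, 0 and +90 mm; a head hangs by its collar in each, collar's underside 35 mm above the bench; which head is in which hole varies. Origin in the centre of its underside.
- round_head: Another loose steel head in the stand, to be left: 56 mm collar with a 30 mm round post, 36 mm tall over all above the stand. Its foot is a plain 24 mm pin without lugs. Origin on the axis, underside of the collar.
- cone_head: Another loose steel head in the stand, to be left: 56 mm collar with a cone, 40 mm tall over all above the stand. Its foot is a plain 24 mm pin without lugs. Origin on the axis, underside of the collar.
Mind the look-alikes: they are no part of the job. Leave any blue, orange or purple look-alike of the jaw_head alone.

How it is judged:
On the way, in this order (a step that is already met when the one before it is completed fails the run):
1. the jaw head is lifted clear of the stand in the fingers (height (world z) of jaw_head above 0.065 m and contact force between the fingers and jaw_head above 2 N), for 0.1 s.
2. with its lugs in line with the slot the head is pressed down, its collar on the rim and the plunger down (z of jaw_head in the frame of socket between -0.003 and 0.0018 m and horizontal distance between jaw_head and socket below 0.005 m and angle between jaw_head's own z axis and vertical below 0.07 rad and value of joint plunger above 0.0095 m and contact force between the fingers and jaw_head above 2 N and angle between the x axis of jaw_head and the x axis of block, either way round above 1.15 rad), for 0.2 s.
At the end, for the whole second after the job is handed in: The jaw head is in the socket (axis within 5 mm), turned to within 11 degrees of the locked line, upright within 4 degrees, collar within 1.8 mm of the rim, plunger down more than 9.5 mm, at rest, and the fingers still grip it with more than 2 N (z of jaw_head in the frame of socket between -0.003 and 0.0018 m and horizontal distance between jaw_head and socket below 0.005 m and angle between jaw_head's own z axis and vertical below 0.07 rad and value of joint plunger above 0.0095 m and contact force between the fingers and jaw_head above 2 N and angle between the x axis of jaw_head and the x axis of block, either way round below 0.2 rad and linear speed of jaw_head below 0.02 m/s); the arm keeps its last pose, push and grip.
It fails at once if in the socket, the head is forced the wrong way (anticlockwise) past its block (z of jaw_head in the frame of socket below 0.006 m and horizontal distance between jaw_head and socket below 0.01 m and ((x of lug in the frame of socket below -0.008 m and y of lug in the frame of socket above 0.008 m) or (x of lug in the frame of socket above 0.008 m and y of lug in the frame of socket below -0.008 m))).
It fails at once if one of the other two heads is knocked out of its place (moved by more than 25 mm or tipped by more than 0.5 rad) (distance of any of round_head, cone_head from where it was at the start of the episode above 0.025 m or angle between any of round_head, cone_head's own z axis and vertical above 0.5 rad).
It also fails if it takes over 48 s, if anything falls off the work surface, if the arm or the gripper's body presses on something with over 40 N, if the wrist force passes 120 N, or if a joint passes its speed limit or range.

### The arm

A 6-joint arm with a two-finger parallel gripper is mounted at the origin on the work surface. World frame = base frame: x ahead of the robot, y to its left, z up, the work surface at z = 0. Lengths are in m, angles in rad, forces in N, time in s.
With the tool pointing down it reaches from about 0.325 to 0.85 m from the base axis. Payload 4.4 kg.
Tool frame: the origin (TCP) lies midway between the tips of the shut fingers; the grasp point (between the pads) lies 19 mm behind it; y points along the fingers, x is the direction in which the jaws open and shut, and the axes are right-handed (so a half turn about y gives the same grasp; the last joint's range is limited). The gripper opens to 94 mm and grips with 3 to 60 N. Pads are 16 mm wide; open, the fingers measure 119 mm over their backs; the gripper's body (75 mm by 177 mm) begins 78 mm behind the grasp point.
Start: joints at [1.026, 0.207, 1.542, -0, 1.393, -0.15], TCP at [0.221, 0.531, 0.173] pointing down, gripper open.
Joint ranges: [-2.73, 2.73], [-0.86, 2.22], [0.23, 2.46], [-1.11, 4.25], [0.08, 2.63], [-2.82, 2.82]. Speed limits (rad/s): [2.79, 2.79, 3.14, 3.14, 3.14, 3.14].

### API

Orientations are given as a unit quaternion [w, x, y, z].
In Python, from workcell import arm, vision, workorder, current_clock, current_qpos, current_qd, current_effort, current_tcp_pos, current_tcp_rot, current_force, current_ft_torque, current_opening gives the robot as it stands. Calls block until the motion is done:
- arm.move_pose(position, orientation): joint-space move of the TCP to a pose.
- arm.move_linear(position, ori=None, velocity=0.15, f_stop=None): straight line of the TCP; ori=None keeps the orientation; velocity is the mean speed in m/s. With f_stop (N) it stops when the force on the tool has changed by that much, and returns True; else False.
- arm.goto_joints(angles): joint-space move.
- arm.grip(opening, force=None): finger opening in m; force is the grip in N (None keeps the last); returns when the fingers have stopped.
- arm.wait(seconds).
- arm.solve_ik(position, orientation): joint angles nearest the present ones, or None.
- vision.get_image(name): name is "side" or "top" or "wrist"; returns a dict with "img" (480x640x3 uint8, red, green, blue), "K" (3x3 intrinsics, pixels), "world_to_cam" (4x4, takes a point from world to camera coordinates); the wrist camera has in their place "mount" (4x4, takes a point from camera to tool coordinates, whose origin is the TCP and whose axes are the tool frame's). Camera axes: x right, y down, z forward; pixel columns grow to the right and rows downward; lengths in m; the calibration is good to about 2 mm. A picture is of the moment at which its call begins: read the wrist's pose just before it. There is no depth.
A pose or a line that the arm cannot do raises arm.Unreachable and nothing moves.
- workorder.hand_in(): hands the job in, once; it reports no verdict.
Readings, each from a call of its own:
- current_clock(): time.
- current_qpos(): joint angles.
- current_qd(): joint speeds.
- current_effort(): joint torques, N m.
- current_tcp_pos(): TCP position.
- current_tcp_rot(): TCP orientation.
- current_force(): force on the tool from outside, world axes, zero at the start.
- current_ft_torque(): the same for the moment, N m.
- current_opening(): finger opening in m.
Only numpy, scipy, OpenCV 4.12 (cv2) and the standard library are available. Lean on these libraries where they do the work, as an engineer would, in place of code of your own. Each camera call takes 0.05 s, during which the arm holds its last target. There are 200 camera calls.

## Working session

There is one attempt and no reset: what is moved stays moved. The work goes in short steps, each a Python script; the robot and the scene stay as the last script left them, time stands still between calls to the robot, and variables do not carry over. Pictures are saved under pics/ and viewed, about 8 in all and at most 12, crops included, and the job is handed in when it is done.

```bash
ls; mkdir -p pics
python3 - <<'E'
from workcell import *
import cv2,numpy as np
for n in("top","side"):
    d=vision.get_image(n); cv2.imwrite(f"pics/{n}0.png",d["img"][...,::-1]); np.savez(f"{n}0.npz",**d); print(n,d["K"],d["world_to_cam"])
print(vision.get_image("wrist")["mount"],current_clock(),current_tcp_rot(),current_tcp_pos())
E
```

```text
pics
top [[603.55525675   0.         319.36723586]
 [  0.         603.55525675 243.36759871]
 [  0.           0.           1.        ]] [[-2.24675763e-02 -9.99744536e-01 -2.46373037e-03  4.44404536e-02]
 [-9.95704079e-01  2.25980552e-02 -8.97926249e-02  4.91997542e-01]
 [ 8.98253617e-02  4.35723725e-04 -9.95957436e-01  1.40043495e+00]
 [ 0.00000000e+00  0.00000000e+00  0.00000000e+00  1.00000000e+00]]
side [[434.59277921   0.         323.17087101]
 [  0.         434.59277921 235.67021944]
 [  0.           0.           1.        ]] [[ 0.81809223 -0.57499564 -0.01025314 -0.35035326]
 [-0.28549427 -0.39058965 -0.87517584  0.21274884]
 [ 0.49921752  0.71890176 -0.48369632  0.54175111]
 [ 0.          0.          0.          1.        ]]
[[ 9.99999753e-01  5.35117143e-04  4.55745062e-04 -1.00158642e-03]
 [-2.89679506e-04 -2.77007229e-01  9.60867791e-01 -2.09851357e-01]
 [ 6.40421504e-04 -9.60867685e-01 -2.77007005e-01  8.14733975e-02]
 [ 0.00000000e+00  0.00000000e+00  0.00000000e+00  1.00000000e+00]] 0.15 [-0.58806718  0.5886082   0.39166949 -0.39282616] [0.22080326 0.53018032 0.17191898]
```

View pics/top0.png

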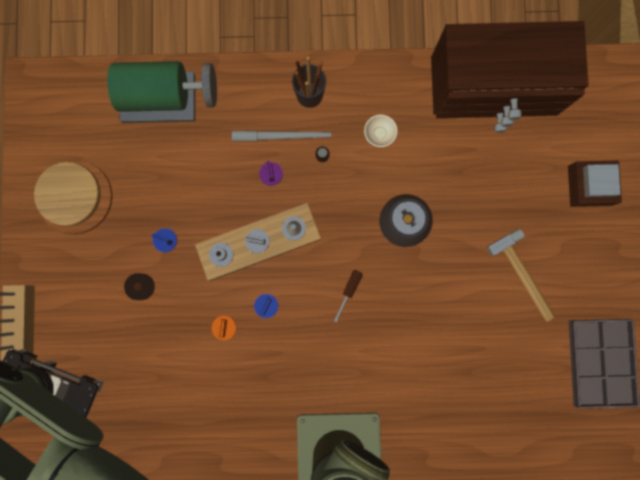

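View pics/side0.png

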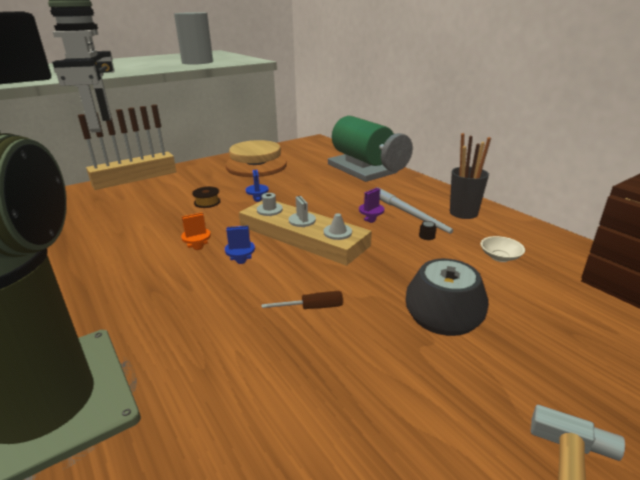

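The candidates are the steel head in the middle of the stand at top (257,240), blue at (164,240) and (266,305), orange at (224,328), and purple at (271,174). The other two steel heads are round/cone, at (221,254) and (294,228). I choose the steel head with the upright bar, in the middle hole. The block is at (406,220).

```bash
cat > h.py <<'E'
import numpy as np,cv2
from workcell import *
from scipy.spatial.transform import Rotation as R
def ray(uv,K,w2c,z):
    """pixel -> world point on plane z"""
    c2w=np.linalg.inv(w2c); d=c2w[:3,:3]@np.linalg.inv(K)@[uv[0],uv[1],1]; o=c2w[:3,3]
    return o+d*(z-o[2])/d[2]
def rot(q): q=np.asarray(q); return R.from_quat([q[1],q[2],q[3],q[0]])
def quat(r): q=r.as_quat(); return np.array([q[3],*q[:3]])
def down(yaw):
    """tool y down, tool x (jaw direction) at yaw in world"""
    x=np.array([np.cos(yaw),np.sin(yaw),0]); y=np.array([0,0,-1.]); return quat(R.from_matrix(np.c_[x,y,np.cross(x,y)]))
def wrist():
    p=np.array(current_tcp_pos()); q=current_tcp_rot(); d=vision.get_image("wrist")
    T=np.eye(4);T[:3,:3]=rot(q).as_matrix();T[:3,3]=p
    return d["img"],d["K"],np.linalg.inv(T@d["mount"])
def blobs(m,amin):
    n,l,s,c=cv2.connectedComponentsWithStats(m.astype(np.uint8))
    return [(c[i],s[i],l==i) for i in range(1,n) if s[i,4]>amin]
E
python3 - <<'E'
from h import *
d=np.load("top0.npz"); im=d["img"];K=d["K"];W=d["world_to_cam"]
hsv=cv2.cvtColor(im,cv2.COLOR_RGB2HSV); roi=np.zeros(im.shape[:2],bool);roi[190:290,190:440]=1
for c,s,m in blobs((hsv[...,1]<70)&(hsv[...,2]>90)&roi,40):
    print(c.round(1),s,ray(c,K,W,.041).round(4),ray(c,K,W,.076).round(4))
m=(hsv[...,2]<75)&roi
for c,s,mm in blobs(m,500): print("dark",c,s,ray(c,K,W,.05).round(4))
w=blobs((hsv[...,0]<28)&(hsv[...,1]<140)&(hsv[...,2]>120)&roi,300)
for c,s,mm in w: 
    r=cv2.minAreaRect(np.argwhere(mm)[:,::-1].astype(np.float32)); b=cv2.boxPoints(r)
    P=np.array([ray(x,K,W,.035) for x in b]);print("stand",ray(r[0],K,W,.035).round(4),P.round(3).tolist())
cv2.imwrite("pics/crop1.png",cv2.resize(im[190:290,190:440],None,fx=3.2,fy=3.2,interpolation=3)[...,::-1])
print(current_tcp_rot(),rot(current_tcp_rot()).as_matrix().round(2))
E
```

```text
[408.4 217.5] [392 201  33  34 728] [ 0.547  -0.1757  0.041 ] [ 0.5425 -0.1705  0.076 ]
[293.1 228. ] [282 216  24  25 413] [0.5285 0.0938 0.041 ] [0.5244 0.0923 0.076 ]
[256.7 240.6] [245 229  25  24 467] [0.5009 0.1791 0.041 ] [0.4975 0.1754 0.076 ]
[220.6 254.4] [209 242  24  25 450] [0.4707 0.2632 0.041 ] [0.4681 0.2574 0.076 ]
dark [403.53034081 222.08395677] [ 380  195   52   52 1203] [ 0.5355 -0.1628  0.05  ]
stand [0.4994 0.1784 0.035 ] [[0.497, 0.326, 0.035], [0.589, 0.061, 0.035], [0.502, 0.031, 0.035], [0.41, 0.295, 0.035]]
[-0.58806718  0.5886082   0.39166949 -0.39282616] [[ 0.38 -0.   -0.92]
 [ 0.92 -0.    0.38]
 [-0.   -1.    0.  ]]
```

View pics/crop1.png

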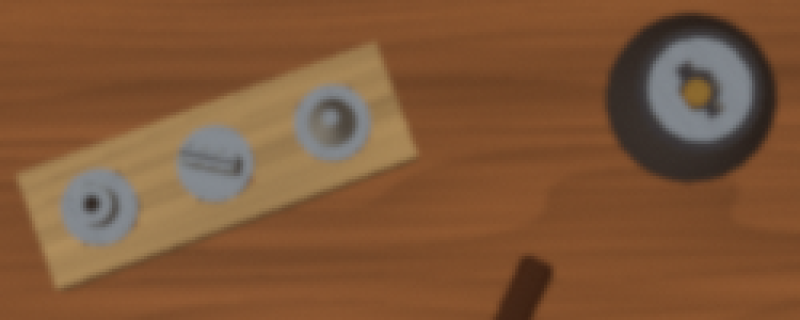

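The crop shows the steel barred head in the middle hole at crop (215,163). Its bar runs almost along image-horizontal. The block's slot runs from about (685,68) to (715,112). The measured collar spacing of 89 mm matches the stated 90 mm. Next I look from close above the head.

Run:
```python
from h import *
a=np.deg2rad(-6)
arm.grip(.06)
arm.move_pose([.45,.28,.25],down(a)); arm.move_pose([.500,.178,.16],down(a))
im,K,W=wrist(); cv2.imwrite("pics/w1.png",im[...,::-1]); np.savez("w1.npz",img=im,K=K,W=W)
print(current_tcp_pos(),current_qpos(),current_clock())
```

```text
[0.50056462 0.17963482 0.16136329] [1.81097797e-01 1.23030162e-01 1.66264178e+00 9.31826334e-04
 1.35365367e+00 2.84131803e-01] 2.8417
```

View pics/w1.png

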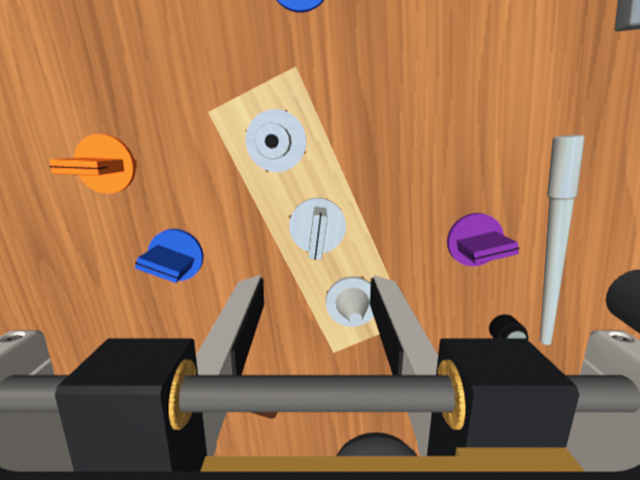

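The wrist view shows the chosen steel head at (318,228), with the collar ellipse around it and the grooved bar top running from about (321,215) to (316,258). The round post is at (272,140) and the cone is at (350,302), partly behind a finger.

Run:
```python
from h import *
d=np.load("w1.npz"); im=d["img"];K=d["K"];W=d["W"]
hsv=cv2.cvtColor(im,cv2.COLOR_RGB2HSV); roi=np.zeros(im.shape[:2],bool);roi[185:275,280:360]=1
c,s,m=max(blobs((hsv[...,1]<50)&roi,500),key=lambda b:b[1][4])
h=cv2.convexHull(np.argwhere(m)[:,::-1].astype(np.int32)); print(c,s)
# collar: hull points projected to top of collar, circle r=28 least squares on upper part
H=h[:,0].astype(float); H=H[H[:,1]<240]
P=np.array([ray(p,K,W,.041) for p in H])[:,:2]
A=np.c_[2*P,np.ones(len(P))]; x=np.linalg.lstsq(A,(P**2).sum(1),rcond=None)[0]
print("collar",x[:2],"r",np.sqrt(x[2]+x[0]**2+x[1]**2))
g=im.mean(2); dk=(g<90)&roi&(np.indices(g.shape)[0]>214)
b=[q for q in blobs(dk,15)]
for c,s,m in b:
    p=np.argwhere(m)[:,::-1].astype(np.float32); v=cv2.fitLine(p,2,0,.01,.01).ravel(); i=p[:,1].argmin();j=p[:,1].argmax()
    a,e=ray(p[i],K,W,.083),ray(p[j],K,W,.083); print("groove",p[i],p[j],v.round(3),a.round(4),e.round(4),np.linalg.norm(a-e),np.rad2deg(np.arctan2(*(a-e)[1::-1])))
cv2.imwrite("pics/w1c.png",cv2.resize(im[185:275,275:365],None,fx=6,fy=6,interpolation=0)[...,::-1])
```

```text
[317.09910956 226.31049168] [ 289  198   57   62 2583]
collar [0.49988954 0.17986963] r 0.027896806889727507
```

View pics/w1c.png

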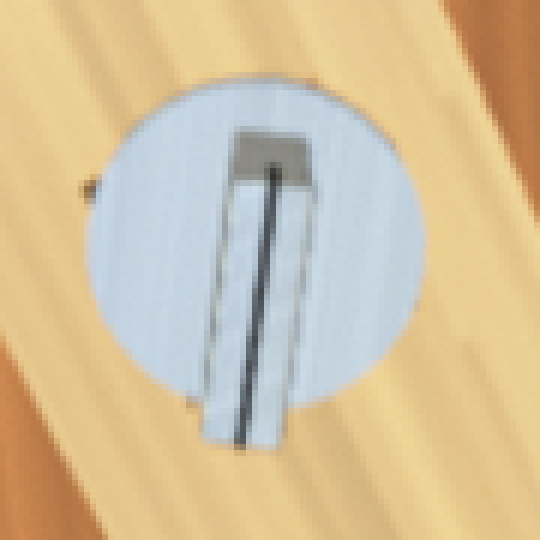

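Bar corners read from the crop. I cast these rays, check the size against 40x12, and then look at the block with the empty gripper.

Run:
```python
from h import *
d=np.load("w1.npz");K=d["K"];W=d["W"]
P=np.array([ray((275+x/6-.5,185+y/6-.5),K,W,.083)[:2] for x,y in((234,183),(309,183),(282,449),(201,442),(274,182),(241,445))])
v=P[4]-P[5]
print(P[:4].mean(0),"len",np.linalg.norm(v),"w",np.linalg.norm(P[0]-P[1]),np.linalg.norm(P[2]-P[3]),"bar yaw",np.rad2deg(np.arctan2(v[1],v[0])), [np.rad2deg(np.arctan2(*(P[i]-P[j])[::-1])) for i,j in((0,3),(1,2))])
arm.move_pose([.5425,-.1705,.19],down(np.deg2rad(-56)))
im,K,W=wrist(); cv2.imwrite("pics/w2.png",im[60:380,140:500][...,::-1].repeat(2,0).repeat(2,1)); np.savez("w2.npz",img=im,K=K,W=W)
print(current_tcp_pos(),current_qpos(),current_clock())
```

```text
[0.49983582 0.17987762] len 0.03957142981784685 w 0.010610093808304993 0.011930814322679926 bar yaw 77.20692962708435 [np.float64(76.79912232148463), np.float64(78.80603460927766)]
[ 0.5427082  -0.1689161   0.18998329] [-4.54297824e-01  1.79749866e-01  1.53739898e+00  4.71321286e-04
  1.42470075e+00  5.20652707e-01] 4.2167
```

View pics/w2.png

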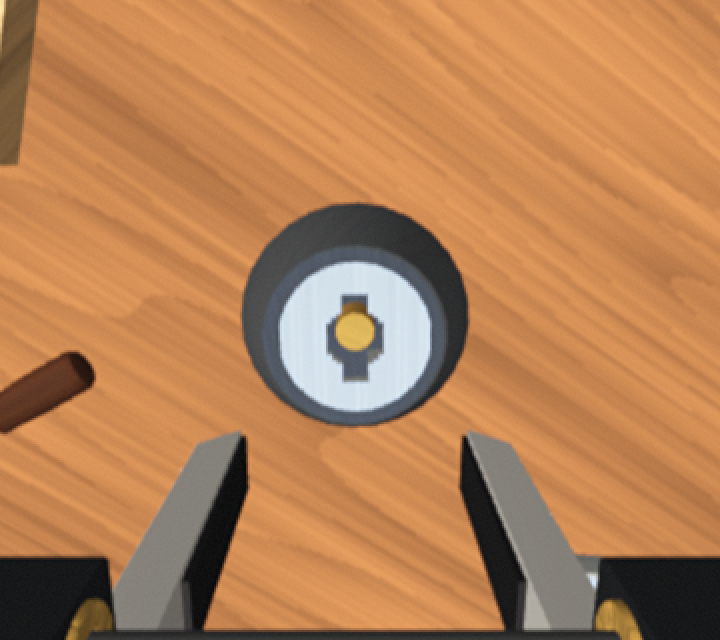

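The close view shows the block's bright rim centred at about (355,336) in the 2x crop. The keyed slot runs nearly along the image vertical, from (354,295) to (356,381). I measure it and then grasp.

Run:
```python
from h import *
d=np.load("w2.npz");im=d["img"];K=d["K"];W=d["W"]
hsv=cv2.cvtColor(im,cv2.COLOR_RGB2HSV);roi=np.zeros(im.shape[:2],bool);roi[185:270,270:365]=1
rim=((im.min(2)>170)&roi).astype(np.uint8)
cs,h=cv2.findContours(rim,cv2.RETR_CCOMP,cv2.CHAIN_APPROX_NONE)
i=max(range(len(cs)),key=lambda k:cv2.contourArea(cs[k]))
j=max((k for k in range(len(cs)) if h[0][k][3]==i),key=lambda k:cv2.contourArea(cs[k]))
f=lambda c:np.array([ray(p[0],K,W,.076)[:2] for p in c.astype(float)],np.float32)
o,hol=f(cs[i]),f(cs[j])
print("rim",cv2.fitEllipse(o))
r=cv2.minAreaRect(hol);print("hole",r); b=cv2.boxPoints(r);print(b)
for k in(0,1):
    v=b[k+1]-b[k];print(np.linalg.norm(v),np.rad2deg(np.arctan2(v[1],v[0])))
# slot ends: points further than 17 mm from centre
c=np.array(r[0]);q=hol[np.linalg.norm(hol-c,axis=1)>17];v=cv2.fitLine(q,2,0,.001,.001).ravel();
s=(q-c)@v[:2];e=q[s>0].mean(0)-q[s<0].mean(0);print("slot yaw",np.rad2deg(np.arctan2(e[1],e[0])),"mid",(q[s>0].mean(0)+q[s<0].mean(0))/2)
```

```text
rim ((0.5417699813842773, -0.17035242915153503), (0.07260210067033768, 0.07295723259449005), 117.41704559326172)
hole ((0.5417009592056274, -0.17030510306358337), (0.04487912356853485, 0.02921569161117077), 34.16788101196289)
[[ 0.51493055 -0.17082113]
 [ 0.53133863 -0.19499406]
 [ 0.5684714  -0.16978908]
 [ 0.5520633  -0.14561614]]
0.029215679 -55.832153
0.04487908 34.167904Traceback (most recent call last):
  File "<stdin>", line 15, in <module>
cv2.error: OpenCV(4.12.0) /io/opencv/modules/imgproc/src/linefit.cpp:50: error: (-215:Assertion failed) count > 0 in function 'fitLine2D_wods'
```

Run:
```python
from h import *
# grasp: jaw axis square to the bar at yaw 77.4deg
a=np.deg2rad(77.4-90); q=down(a)
arm.move_pose([.4999,.1799,.13],q)
print(np.round(current_tcp_pos(),4))
arm.move_linear([.4999,.1799,.046],velocity=.08,f_stop=8)
print(np.round(current_tcp_pos(),4),current_force())
arm.grip(.0,force=45)
print("open",current_opening(),np.round(current_tcp_pos(),4),current_force(),current_clock())
```

```text
[0.5006 0.1793 0.1303]
[0.5006 0.1801 0.0467] [ 0.44599156 -0.24266348 -0.11707253]
open 0.011176555314369157 [0.5002 0.1799 0.046 ] [ 0.18357199 -0.27285145 -1.27462464] 7.5833
```

Socket at (0.5417, -0.1703) and slot yaw 34.2°; the hole measures 44.9x29.2 against the stated 44x28, which is fine. The opening of 11.2 mm matches the 12 mm bar. Now lift and carry to above the socket.

Run:
```python
from h import *
p=[.4999,.1799]
arm.move_linear([*p,.15],velocity=.1)
print("lift",current_opening(),current_force()); arm.wait(.15)
arm.move_pose([.5417,-.1703,.16],down(np.deg2rad(-55.8)))
arm.move_linear([.5417,-.1703,.125],velocity=.06); arm.wait(.4)
im,K,W=wrist(); np.savez("w3.npz",img=im,K=K,W=W)
s=vision.get_image("side")["img"]
P=[np.round(current_tcp_pos(),4) for _ in range(3)]; r=rot(current_tcp_rot()).as_matrix()
print(P,"yaw",np.rad2deg(np.arctan2(r[1,0],r[0,0])),current_opening(),current_force(),current_clock(),current_qpos())
A=im[120:360,200:440].repeat(2,0).repeat(2,1); B=cv2.resize(s[210:340,395:500],(388,480),interpolation=2)
cv2.imwrite("pics/w3.png",np.hstack([A[:,:400],B])[...,::-1])
```

```text
lift 0.010997213776386834 [-0.42494222 -0.04853958 -3.52314822]
[array([ 0.5417, -0.1703,  0.1251]), array([ 0.5417, -0.1703,  0.1251]), array([ 0.5417, -0.1703,  0.1251])] yaw -55.80108442595261 0.010964112489691423 [-0.52464456  0.08840872 -3.08415373] 11.4833 [-4.57005704e-01  2.34435701e-01  1.61017906e+00 -1.64849529e-06
  1.29676148e+00  5.16907382e-01]
```

View pics/w3.png

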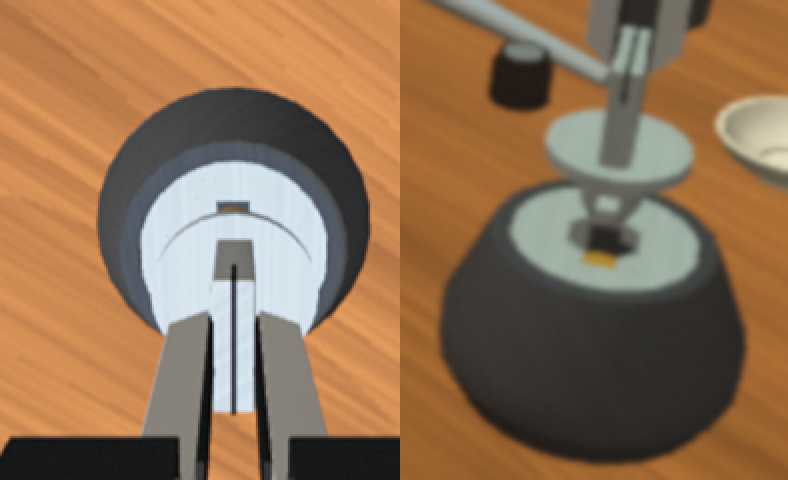

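The left view shows the bar groove (column 234) centred on the slot end (217–250). The side view shows the head upright over the mouth. I descend in guarded steps.

Run:
```python
from h import *
d=np.load("w3.npz");e=ray((200+234/2,120+212/2),d["K"],d["W"],.120)[:2]; print("collar edge dist",np.linalg.norm(e-[.5417,-.1703]))
c=[.5417,-.1703]
hit=arm.move_linear([*c,.1005],velocity=.04,f_stop=8)
print(hit,np.round(current_tcp_pos(),4),current_force(),current_ft_torque())
```

```text
collar edge dist 0.027834657066779456
False [ 0.5418 -0.1704  0.1005] [-0.01315863  0.03426649 -3.02810456] [-0.01526374  0.17050661 -0.00496651]
```

Run:
```python
from h import *
c=[.5417,-.1703]; arm.grip(0,force=60)
hit=arm.move_linear([*c,.083],velocity=.02,f_stop=20)
for _ in range(3):
    print(hit,np.round(current_tcp_pos(),4),np.round(current_force(),2),np.round(current_ft_torque(),3),current_opening(),current_clock()); arm.wait(.25)
im=vision.get_image("side")["img"]; cv2.imwrite("pics/s4.png",cv2.resize(im[180:340,380:520],None,fx=3.5,fy=3.5,interpolation=2)[...,::-1])
```

```text
True [ 0.5426 -0.1708  0.0872] [-0.86 -0.18  5.36] [0.081 0.314 0.013] 0.010979278419760999 13.2
True [ 0.5425 -0.1708  0.0874] [-1.19  0.45  4.77] [0.042 0.288 0.   ] 0.010550666814066677 13.45
True [ 0.5425 -0.1707  0.0874] [-0.98  0.93  4.92] [0.044 0.246 0.044] 0.010621106023289266 13.7
```

View pics/s4.png

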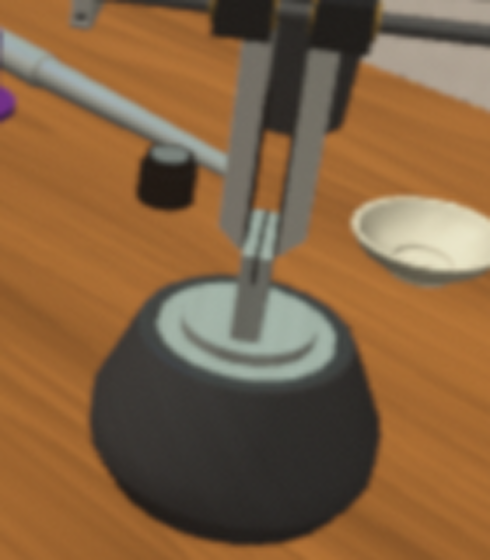

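The side view shows the collar down on the rim. Net push is only about 8 N, close to the spring force, so I press a bit more and hold before twisting.

Run:
```python
from h import *
c=[.5420,-.1705]
def st(t): 
    r=rot(current_tcp_rot()).as_matrix(); print(t,np.round(current_tcp_pos(),4),np.round(current_force(),1),np.round(current_ft_torque(),2),round(current_opening(),4),"yaw %.1f"%np.rad2deg(np.arctan2(r[1,0],r[0,0])),round(current_clock(),2))
for z in(.0865,.0855,.0845,.0835):
    h=arm.move_linear([*c,z],velocity=.01); arm.wait(.2); st(z)
    if current_force()[2]>20: break
arm.wait(.3); st("hold")
```

```text
0.0865 [ 0.5427 -0.1708  0.0874] [-1.4  0.5  4.1] [0.09 0.33 0.04] 0.0106 yaw -55.8 14.45
0.0855 [ 0.5427 -0.1708  0.087 ] [-2.3  1.1  7.7] [0.18 0.57 0.05] 0.0107 yaw -55.8 14.9
0.0845 [ 0.5428 -0.1708  0.087 ] [-3.3  1.1 12.6] [0.39 0.95 0.04] 0.0105 yaw -55.8 15.35
0.0835 [ 0.5428 -0.1709  0.0869] [-5.5  2.5 16.2] [0.42 1.31 0.03] 0.0106 yaw -55.8 15.8
hold [ 0.5428 -0.1709  0.0869] [-5.9  2.  15.9] [0.41 1.25 0.06] 0.0105 yaw -55.8 16.1
```

The collar is bottomed at z=0.087 with about 19 N of push. Now twist clockwise in small steps, watching the torque.

Run:
```python
from h import *
def st(t): 
    r=rot(current_tcp_rot()).as_matrix(); y=np.rad2deg(np.arctan2(r[1,0],r[0,0])); print(t,np.round(current_tcp_pos(),4),np.round(current_force(),1),np.round(current_ft_torque(),2),round(current_opening(),4),"yaw %.1f"%y,round(current_clock(),2)); return y
for k in range(5,81,5):
    arm.move_pose([.5417,-.1703,.0835],down(np.deg2rad(-55.8-k))); y=st(k)
    if abs(y+55.8+k)>4 or abs(current_ft_torque()[2])>1.5: print("stopped"); break
```

```text
5 [ 0.5433 -0.1709  0.0869] [-3.8  2.8 14.6] [ 0.43  0.88 -0.03] 0.0107 yaw -60.8 16.35
10 [ 0.5438 -0.1711  0.0869] [-2.4  1.2 13. ] [ 0.3   0.67 -0.01] 0.0106 yaw -65.8 16.6
15 [ 0.5442 -0.1713  0.0869] [-2.   1.2 12. ] [ 0.2   0.52 -0.01] 0.0109 yaw -70.8 16.85
20 [ 0.5443 -0.1714  0.0869] [-1.3  1.2 12.5] [0.18 0.43 0.01] 0.0106 yaw -75.8 17.1
25 [ 0.5445 -0.1713  0.0869] [-0.7  0.8 12. ] [0.25 0.39 0.02] 0.0108 yaw -80.8 17.35
30 [ 0.5445 -0.1713  0.0869] [-1.8  1.5 11.6] [0.23 0.36 0.05] 0.0104 yaw -85.8 17.6
35 [ 0.5445 -0.1714  0.0869] [-1.2  1.3 12.1] [0.23 0.38 0.01] 0.011 yaw -90.8 17.85
40 [ 0.5445 -0.1712  0.0869] [-0.8  2.  12.3] [0.29 0.39 0.03] 0.011 yaw -95.8 18.1
45 [ 0.5446 -0.1712  0.0869] [-1.3  2.  11.9] [0.31 0.3  0.02] 0.0107 yaw -100.8 18.35
50 [ 0.5446 -0.1712  0.0869] [-0.6  2.4 11. ] [0.33 0.35 0.03] 0.0108 yaw -105.8 18.6
55 [ 0.5445 -0.1712  0.0869] [-1.3  1.4 12.5] [0.32 0.37 0.05] 0.0112 yaw -110.8 18.85
60 [ 0.5445 -0.1713  0.0869] [-1.   1.7 11.9] [ 0.29  0.34 -0.  ] 0.0102 yaw -115.8 19.1
65 [ 0.5446 -0.1713  0.0869] [-1.6  1.1 11.9] [0.29 0.25 0.07] 0.0108 yaw -120.8 19.35
70 [ 0.5446 -0.1712  0.0869] [-0.6  1.1 11.8] [0.34 0.33 0.1 ] 0.011 yaw -125.8 19.6
75 [ 0.5446 -0.1712  0.0869] [-1.   1.6 11.1] [0.36 0.33 0.04] 0.0109 yaw -130.8 19.85
80 [ 0.544  -0.1715  0.0869] [-2.6  0.2 13.6] [0.18 0.55 0.1 ] 0.0111 yaw -135.8 20.1
```

Run:
```python
from h import *
def st(t): 
    r=rot(current_tcp_rot()).as_matrix(); y=np.rad2deg(np.arctan2(r[1,0],r[0,0])); print(t,np.round(current_tcp_pos(),4),np.round(current_force(),1),np.round(current_ft_torque(),2),round(current_opening(),4),"yaw %.1f"%y,round(current_clock(),2))
for k in(81,82,83):
    arm.move_pose([.5412,-.1703,.083],down(np.deg2rad(-55.8-k))); arm.wait(.2); st(k)
    if abs(current_ft_torque()[2])>.6: break
im,K,W=wrist(); np.savez("w5.npz",img=im,K=K,W=W); s=vision.get_image("side")["img"]
A=im[120:360,200:440].repeat(2,0).repeat(2,1); B=cv2.resize(s[210:340,395:500],(388,480),interpolation=2)
t=vision.get_image("top")["img"]
cv2.imwrite("pics/w5.png",np.hstack([A[:,:400],B])[...,::-1])
```

```text
81 [ 0.544  -0.1716  0.0869] [-2.2  0.2 14.2] [0.28 0.59 0.23] 0.0106 yaw -136.8 20.55
82 [ 0.5439 -0.1716  0.0869] [-1.9  1.3 13.7] [0.25 0.54 0.32] 0.0105 yaw -137.7 21.0
83 [ 0.5439 -0.1717  0.0868] [-2.2  0.8 15. ] [0.23 0.61 0.42] 0.0107 yaw -138.7 21.45
```

View pics/w5.png

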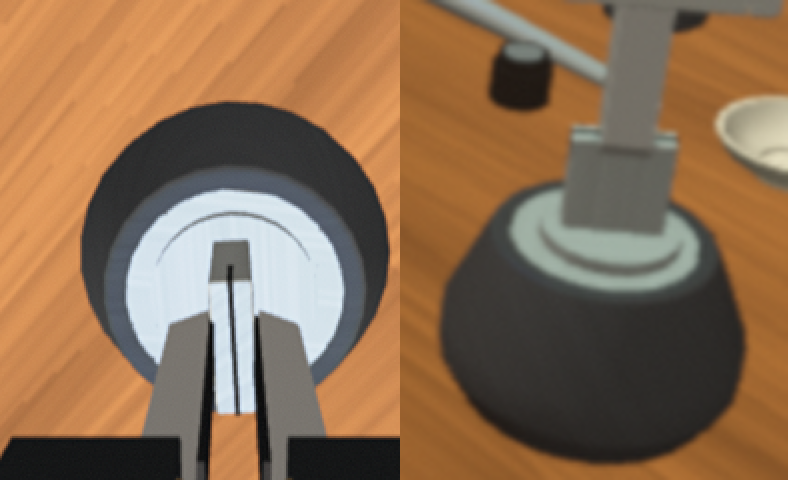

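Torque rises from yaw −136° on. In the wrist view the bar has turned about 3° within the pads, as expected from pressing against the stop at 80°. The collar is flush on the rim and the push is about 18 N. One last check of tilt and centring, then hand in.

Run:
```python
from h import *
d=np.load("w5.npz");K,W=d["K"],d["W"]
g=[ray((200+x/2,120+y/2),K,W,.124)[:2] for x,y in((230,268),(238,414))]; v=g[0]-g[1]
y=np.rad2deg(np.arctan2(v[1],v[0])); print("bar yaw",y,"locked",34.2-80,"bar mid",(g[0]+g[1])/2,"len",np.linalg.norm(v))
r=[ray((200+x/2,120+238/2+27),K,W,.076)[:2] for x in(127,345)]; print("rim mid (lateral)",(r[0]+r[1])/2,"width",np.linalg.norm(r[0]-r[1]))
m=rot(current_tcp_rot()).as_matrix(); print("tilt deg",np.rad2deg(np.arccos(-m[2,1])),current_force(),current_opening(),np.abs(current_qd()).max(),current_clock())
ok=abs((y+45.8+90)%180-90)<7
print(ok)
if ok: workorder.hand_in()
```

```text
bar yaw -45.76176544619219 locked -45.8 bar mid [ 0.54414795 -0.17420523] len 0.043135619020747716
rim mid (lateral) [ 0.54197256 -0.17262951] width 0.07419726468445141
tilt deg 0.37466297452330893 [-2.14802215  0.49794042 14.09334979] 0.010672922398050351 0.0015671681019564848 21.6
True
the job is handed in; nothing more can be done
```

The jaw head is seated in the block, turned to its stop, and still gripped and pressed down. I handed the job in at 21.6 s of the 48 s allowed; the system reports no verdict.

I gripped the steel head with the bar in the stand's middle hole and lifted it clear. I lined it up with the slot at 34.2° and pressed it down until it stopped moving. I held it there for over 0.5 s, then twisted it 80° clockwise, plus 3° of commanded over-travel to press it against the stop.

Last checks:
- **Angle:** the bar reads −45.8°, against an expected locked line of −45.8°. That reading comes from hand-picked pixels, so trust it to about a degree or two. Torque rose steadily over the last 3°, which fits the stop.
- **Height:** the tool is at z = 0.0868, against 0.087 expected with the collar on the rim. The side view shows the collar on the rim.
- **Push:** about 17 N net, above the spring's 9 N.
- **Tilt and motion:** the gripper is 0.4° off vertical and at rest.
- **Grip:** opening 10.7 mm on the bar, with 60 N commanded.

Checks that disagreed or were not made:
- **Centring:** the tool sits about 2.6 mm from my socket estimate. That is slightly more than the 2 mm fit clearance, so part of it is probably flex or calibration error; the limit is 5 mm.
- **Bar length:** the final groove measured 43 mm instead of 40, because the pixel readings were rough.
- **Other two heads:** I did not look at them again after the lift. The arm did not go near them afterwards.

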